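Clamp the centrifuge rotor with its hex key

TASK

The rotor has just been put into the centrifuge and its clamping screw, deep down in the well of the hub, is still loose. Take the red T-handle key out of the stand, feel its hex end all the way home into the screw's socket (turn it under a light push until it drops in, never force it), turn the screw clockwise as seen from above until it stops tight, then draw the key out and lower it upright back into its empty hole in the stand, handle collar resting on the top plate. Leave the screw tight, and do not disturb the yellow key, the vials or the amber bottle.

Things in the scene. Friction and masses are not known exactly. Their poses are not given: they have to be found in the camera images.
- red_key: T-handle hex key, red cross handle, loose, about 0.24 kg, hanging upright in the stand. Origin: middle of its lower tip; z up the shank, x along the handle. Above the tip: hex, 16 mm across flats (18.5 over corners), to 40 mm; round shaft 14 mm; black collar, 32 mm across, 90 to 99 mm, which rests on the stand; handle 98 to 130 mm, 76 mm long (x), 16 mm thick (y)
- red_key_tip (a point): middle of the red key's lower tip (the key's origin). The tip is bevelled over its lowest 1 mm; two of the hex's flats face along the key's x, so it fits a socket at six angles, 60 degrees apart
- red_key_grip (a point): where to grip the red key from above: on its axis 120 mm above the tip, 10 mm below the handle's top, fingers across the 16 mm thickness. Gripped with 45 N the handle carries 0.2 to 0.3 N m about the shank before it slips in the fingers
- yellow_key: bystander: the same kind of key with a yellow handle and a thinner shank (10 mm hex), loose, hanging in the other hole of the stand; its origin is at its tip
- key_stand: fixed grey sheet-metal stand, 84 x 170 x 100 mm; origin: middle of its underside, z up, y along its row of two holes (24 mm across, 80 mm apart) in the 4 mm top plate, whose upper face is at z = 100 mm. A key hanging in it has its tip 10 mm above the bench and its handle within 0.3 rad of the stand's x axis. Either key may be in either hole
- hole_a (a point): middle of the stand's hole at its y = -40 mm, on the upper face of the top plate (100 mm above the bench)
- hole_b (a point): middle of the stand's hole at its y = +40 mm, on the upper face of the top plate (100 mm above the bench)
- centrifuge: fixed white bench centrifuge, casing 270 (x) x 230 (y) x 120 mm, front panel at -x; origin: middle of its underside, z up. Its lid stands open at the +x side, leaning back, top edge 290 mm above the bench. In the round bowl (axis at x = -15 mm) sits a light-metal rotor, which does not turn as the drive is locked; its hub, 49 mm across, rises to 137 mm
- hub_mouth (a point): middle of the mouth of the hub's vertical round well, level with the hub's top (137 mm above the bench). The well is 33 mm across at the mouth, narrows over 7 mm to 21 mm (about 1.3 mm of play to each side of the key's corners) and runs straight down to the screw's face, 25 mm below the mouth. A push of 3 to 6 N on the screw is plenty
- socket_floor (a point): middle of the floor of the screw's hex socket, 38 mm below hub_mouth on the same axis. The socket is 16.8 mm across flats, 13 mm deep; the key enters within about 0.09 rad of any of six angles, which no pose tells and which differ at each start. A key turned while only part way in rubs and sinks no further until it is turned back a little; seated, it has about 0.09 rad of play each way
- rotor_screw (a joint): clamping screw about the hub's vertical axis, rad, growing as it turns clockwise seen from above. It starts loose, at 0 to 0.25; 0.8 is tight, against a hard stop. It turns against about 0.1 N m of friction and stays where it is left; 0.15 to 0.25 N m at the stop is tight enough. The value does NOT tell the angle of its hex socket
- vial_1: bystander: glass sample vial with a screw cap, 24 mm across, 50 mm high, loose; origin: middle of its underside
- vial_2: bystander: glass sample vial with a screw cap, 24 mm across, 50 mm high, loose; origin: middle of its underside
- amber_bottle: bystander: amber glass bottle with a black cap, 47 mm across, 103 mm high, loose; origin: middle of its underside

How it is judged:
On the way, in this order (a step that is already met when the one before it is completed fails the run):
1. the red key's hex end is seated on the floor of the screw's socket (horizontal distance between red_key_tip and socket_floor below 0.003 m and z of red_key_tip in the frame of socket_floor below 0.003 m), for 0.2 s.
2. with the key in its socket the screw has been turned to its stop (value of joint rotor_screw above 0.77 rad and horizontal distance between red_key_tip and socket_floor below 0.004 m and z of red_key_tip in the frame of socket_floor below 0.006 m), for 0.1 s.
At the end, for the whole second after the job is handed in: the screw is still tight (within 0.05 rad of its stop) and the red key hangs at rest in a hole of the stand: tip within 6 mm of the hole's axis and 6 to 14 mm above the stand's underside, tilted less than 0.08 rad (value of joint rotor_screw above 0.75 rad and (horizontal distance between red_key_tip and hole_a below 0.006 m or horizontal distance between red_key_tip and hole_b below 0.006 m) and z of red_key_tip in the frame of key_stand between 0.006 and 0.014 m and angle between red_key's own z axis and vertical below 0.08 rad and linear speed of red_key below 0.02 m/s); the robot touches nothing.
It fails at once if the screw is forced past tight: the red key's contact forces on the centrifuge with rotor and screw sum to over 90 N (contact force between red_key and centrifuge above 90 N).
It fails at once if the red key is forced against the hub or the screw before it is home: more than 4 mm above the socket's floor its contact forces on the centrifuge with rotor and screw sum to over 35 N (z of red_key_tip in the frame of socket_floor above 0.004 m and contact force between red_key and centrifuge above 35 N).
It fails at once if the red key is dropped or rammed into the stand (over 40 N between them) (contact force between red_key and key_stand above 40 N).
It fails at once if the yellow key, a vial or the amber bottle is moved by more than 20 mm or tipped (distance of any of yellow_key, vial_1, vial_2, amber_bottle from where it was at the start of the episode above 0.02 m or angle between any of yellow_key, vial_1, vial_2, amber_bottle's own z axis and vertical above 0.35 rad).
It also fails if it takes over 72 s, if anything falls off the work surface, if the arm or the gripper's body presses on something with over 40 N, if the wrist force passes 120 N, or if a joint passes its speed limit or range.

ROBOT

A 6-joint arm with a two-finger parallel gripper is mounted at the origin on a cart in front of the work surface, level with it; the furniture and walls round the work are solid. World frame = base frame: x ahead of the robot, y to its left, z up, the work surface at z = 0. Lengths are in m, angles in rad, forces in N, time in s.
With the tool pointing down it reaches from about 0.35 to 0.775 m from the base axis. Payload 7.3 kg.
Tool frame: the origin (TCP) lies on the centre line of the jaws, within the pads' length; the fingertips stand 25 mm ahead of it and the grasp point (between the pads) lies 6 mm ahead of it; z points along the fingers, y is the line along which they close (so a half turn about z gives the same grasp; the last joint's range is limited). The gripper opens to 92 mm and grips with 3 to 60 N. Pads are 19 mm wide; open, the fingers measure 130 mm over their backs; the gripper's body (75 mm by 190 mm) begins 47 mm behind the grasp point.
Start: joints at [1.074, 0.342, 1.524, -0, 1.275, -0.146], TCP at [0.18, 0.493, 0.214] pointing down, gripper open.
Joint ranges: [-2.53, 2.53], [-0.77, 2.02], [0.04, 2.7], [-1, 4.14], [0.28, 2.66], [-3.11, 3.11]. Speed limits (rad/s): [2.57, 2.57, 3.14, 3.14, 3.14, 3.14].

INTERFACE

Orientations are given as a rotation vector (axis times angle).
In Python, from plant import manip, fingers, kinematics, capture, order, masks_of, place_of gives the robot as it stands. Calls block until the motion is done:
- manip.move_pose(position, orientation): joint-space move of the TCP to a pose.
- manip.movel(position, max_speed=0.15, rotation=None, threshold=None): straight line of the TCP; rotation=None keeps the orientation; max_speed is the mean speed in m/s. With threshold (N) it stops when the force on the tool has changed by that much, and returns True; else False.
- manip.set_joints(angles): joint-space move.
- fingers.set_gripper(opening): opening from 0.0 (shut) to 1.0 (fully open); the grip force is fixed at half the most; returns when the fingers have stopped.
- manip.hold(seconds).
- kinematics.ik(position, orientation): joint angles nearest the present ones, or None.
- manip.get_state(): the state.
- capture(name): name is "side" or "top" or "wrist"; returns a dict with "color" (384x512x3 uint8, red, green, blue), "range_z" (384x512 float32, m along the optical axis (not along the pixel's ray), 0 where there is no reading), "K" (3x3 intrinsics, pixels), "cam_to_world" (4x4, takes a point from camera to world coordinates); the wrist camera has in their place "mount" (4x4, takes a point from camera to tool coordinates, whose origin is the TCP and whose axes are the flange's). Camera axes: x right, y up, looking along -z (the intrinsics and any distortion apply to the point x, -y, -z); pixel columns grow to the right and rows downward; lengths in m; the calibration is good to about 2 mm. A picture is of the moment at which its call begins: read the wrist's pose just before it.
A pose or a line that the arm cannot do raises manip.IKError and nothing moves.
- order.close_job(): hands the job in; it is judged then, once.
Trained networks look in a picture, given as the dict that the camera call returned (one of the last four; its "shot" number tells which), for a name from the list of things; names that differ only in an ending like _2 or _b are one class to them, and where a whole thing is asked for, a point or a joint stands for the part that bears it (a point fixed in the world has none). Each returns a list of dicts, best first, with "confidence" (0 to 1); they miss things now and then, are a little off and sometimes report something else, mostly with a low value. They report only what shows in the picture. A call takes as long as a camera call.
- masks_of(thing, picture): "region" (384x512 bool, what is visible of it) and "box" ([left, top, right, bottom] in pixels, round what is visible of it).
- place_of(thing, picture): "xy" ([column, row] in pixels: a listed point, or the origin of a listed thing).
The state is a dict: "clock": time; "joints": joint angles; "qvel": joint speeds; "joint_efforts": joint torques, N m; "tool_pos": TCP position; "eef_rot": TCP orientation; "force": force on the tool from outside, world axes, zero at the start; "moment": the same for the moment, N m; "width": opening from 0.0 (shut) to 1.0 (fully open); "finger_force": force on a finger pad.
Only numpy, scipy, OpenCV 4.12 (cv2) and the standard library are available. Lean on these libraries where they do the work, as an engineer would, in place of code of your own. Each camera call takes 0.05 s, during which the arm holds its last target. There are 200 camera calls.

## Working session

There is one attempt and no reset: what is moved stays moved. The work goes in short steps, each a Python script; the robot and the scene stay as the last script left them, time stands still between calls to the robot, and variables do not carry over. Pictures are saved under pics/ and viewed, at most 10 in all, crops included, and the job is handed in when it is done.

```bash
ls; mkdir -p pics; cat > h.py <<'E'
import numpy as np, cv2
from scipy.spatial.transform import Rotation as R
from plant import manip, fingers, kinematics, capture, order, masks_of, place_of
def T(p):
    if 'cam_to_world' in p: return np.array(p['cam_to_world'])
    return p['W']@np.array(p['mount'])
def wrist():
    s=manip.get_state(); W=np.eye(4); W[:3,:3]=R.from_rotvec(s['eef_rot']).as_matrix(); W[:3,3]=s['tool_pos']
    p=capture('wrist'); p['W']=W; return p
def rays(p,uv):
    K=np.array(p['K']); uv=np.atleast_2d(uv).astype(float)
    d=np.c_[(uv[:,0]-K[0,2])/K[0,0],-(uv[:,1]-K[1,2])/K[1,1],-np.ones(len(uv))]
    M=T(p); return M[:3,3],d@M[:3,:3].T
def atz(p,uv,z):
    o,d=rays(p,uv); return o+d*((z-o[2])/d[:,2])[:,None]
def cloud(p,region):
    v,u=np.nonzero(region&(p['range_z']>0)); o,d=rays(p,np.c_[u,v]); return o+d*p['range_z'][v,u][:,None]
E
python3 - <<'E'
from h import *
s=manip.get_state(); print({k:np.round(v,3) for k,v in s.items()})
for n in ['top','side']:
    p=capture(n); cv2.imwrite(f'pics/{n}.png',p['color'][...,::-1])
    print(n,[k for k in p], np.round(T(p),2).tolist(), np.round(p['K'],1).tolist())
    for t in ['red_key','yellow_key','key_stand','centrifuge','vial_1','amber_bottle']:
        for m in masks_of(t,p)[:2]:
            c=cloud(p,m['region']); print(t,round(m['confidence'],2),m['box'],np.round(np.median(c,0),3) if len(c) else None)
    for t,z in [('red_key_grip',.13),('hole_a',.1),('hub_mouth',.137),('red_key',.01)]:
        for m in place_of(t,p)[:2]: print(t,round(m['confidence'],2),m['xy'],np.round(atz(p,m['xy'],z),4))
E
```

```text
pics
{'clock': np.float64(0.0), 'joints': array([ 1.074,  0.343,  1.525, -0.   ,  1.275, -0.146]), 'qvel': array([-0.001, -0.001,  0.003, -0.001, -0.   , -0.001]), 'joint_efforts': array([ 1.0000e-03, -4.3124e+01, -2.4422e+01,  7.2000e-02,  5.6000e-02,
       -0.0000e+00]), 'tool_pos': array([0.18 , 0.493, 0.214]), 'eef_rot': array([-5.480e-01, -3.093e+00,  2.000e-03]), 'force': array([ 0.827,  0.298, -0.461]), 'moment': array([ 0.003,  0.024, -0.004]), 'finger_force': np.float64(0.0), 'width': np.float64(1.003)}
top ['color', 'range_z', 'K', 'cam_to_world', 'shot'] [[0.03, 1.0, -0.07, 0.49], [-1.0, 0.03, 0.02, -0.11], [0.02, 0.07, 1.0, 1.22], [0.0, 0.0, 0.0, 1.0]] [[418.2, 0.0, 248.5], [0.0, 418.2, 188.0], [0.0, 0.0, 1.0]]
red_key 0.7 [315.4, 187.1, 343.1, 201.1] [ 0.557 -0.343  0.136]
yellow_key 0.7 [308.1, 215.8, 343.9, 230.4] [ 0.48  -0.336  0.137]
key_stand 0.8 [301.8, 174.9, 338.0, 239.1] [ 0.518 -0.327  0.098]
centrifuge 0.68 [103.2, 70.4, 223.3, 261.0] [0.607 0.088 0.122]
vial_1 0.55 [296.0, 138.2, 301.5, 147.1] [ 0.711 -0.271  0.047]
vial_1 0.42 [287.3, 142.1, 294.4, 149.6] 
[... 915 characters left out ...]
6] [ 0.707 -0.28   0.029]
centrifuge 0.58 [150.8, 78.5, 316.1, 211.8] [0.55  0.031 0.116]
vial_1 0.75 [341.7, 221.7, 354.0, 243.1] [ 0.708 -0.28   0.031]
vial_1 0.61 [328.2, 214.5, 338.3, 236.6] [ 0.689 -0.247  0.031]
amber_bottle 0.84 [354.9, 219.1, 382.2, 270.6] [ 0.679 -0.37   0.057]
amber_bottle 0.33 [303.7, 214.3, 320.5, 278.3] [ 0.551 -0.35   0.122]
red_key_grip 0.98 [310.5, 224.2] [[ 0.5593 -0.3383  0.13  ]]
red_key_grip 0.67 [365.5, 261.1] [[ 0.5752 -0.4727  0.13  ]]
hole_a 0.97 [272.5, 249.6] [[ 0.4769 -0.3372  0.1   ]]
hole_a 0.89 [310.1, 239.5] [[ 0.5556 -0.3449  0.1   ]]
hub_mouth 0.76 [200.0, 144.7] [[0.5147 0.1296 0.137 ]]
red_key 0.57 [312.1, 274.8] [[ 0.5648 -0.3468  0.01  ]]
```

```bash
python3 - <<'E'
import cv2
a=cv2.imread('pics/top.png')[60:270,90:360]; b=cv2.imread('pics/side.png')[60:320,130:400]
cv2.imwrite('pics/ov.png',cv2.hconcat([cv2.resize(a,(400,311)),cv2.resize(b,(323,311))]))
E
```

```text
(no output)
```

View pics/ov.png

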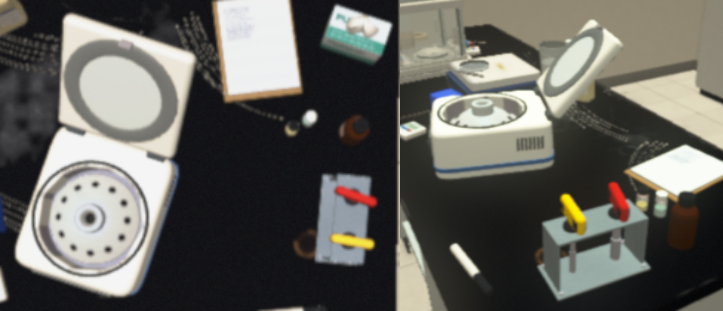

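```bash
cat >> h.py <<'E'
def down(a):  # tool z down, tool y at world yaw a
    y=np.array([np.cos(a),np.sin(a),0]); z=np.array([0,0,-1.]); x=np.cross(y,z)
    return R.from_matrix(np.c_[x,y,z]).as_rotvec()
E
python3 - <<'E'
from h import *
for a in (0,np.pi):
  for q in ([.56,-.345,.2],[.508,.122,.25]):
    print(a,q,np.round(kinematics.ik(q,down(a)),2))
s=manip.get_state(); print(R.from_rotvec(s['eef_rot']).as_matrix().round(2)[:,1])
manip.movel([.18,.493,.33])
p=wrist(); print(np.round(p['mount'],3).tolist(),np.round(p['K'],1).tolist())
manip.move_pose([.47,.1,.36],down(0))
p=wrist(); cv2.imwrite('pics/w1.png',p['color'][...,::-1])
for m in place_of('hub_mouth',p)[:2]: print(m['confidence'],m['xy'],atz(p,m['xy'],.137).round(4))
print(manip.get_state()['clock'])
E
```

```text
0 [0.56, -0.345, 0.2] [-0.67  0.6   1.14 -0.    1.4  -0.67]
0 [0.508, 0.122, 0.25] [ 0.09  0.31  1.47 -0.    1.36  0.09]
3.141592653589793 [0.56, -0.345, 0.2] [-0.67  0.6   1.14  0.    1.4   2.47]
3.141592653589793 [0.508, 0.122, 0.25] [ 0.09  0.31  1.47  0.    1.36 -3.05]
[0.34 0.94 0.  ]
[[-0.0, 0.962, 0.274, 0.074], [1.0, 0.0, -0.0, 0.001], [-0.0, 0.274, -0.962, -0.17], [0.0, 0.0, 0.0, 1.0]] [[305.0, 0.0, 253.0], [0.0, 305.0, 187.0], [0.0, 0.0, 1.0]]
3.9583
```

View pics/w1.png

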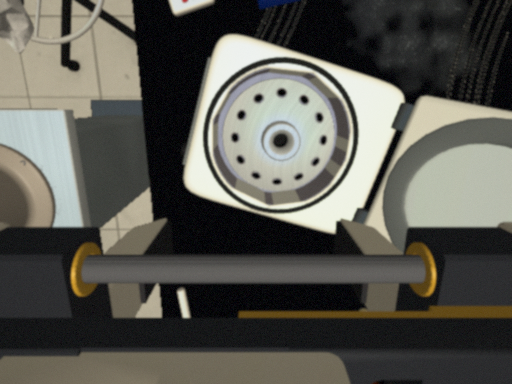

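```bash
cat > hub.py <<'E'
from h import *
def ring(p,c,lo,hi,r=.032):
    P=cloud(p,np.ones((384,512),bool)); m=(P[:,2]>lo)&(P[:,2]<hi)&(np.hypot(*(P[:,:2]-c).T)<r); P=P[m]
    c2,rad=cv2.minEnclosingCircle(P[:,:2].astype(np.float32)); return len(P),np.round(np.median(P,0),4),np.round(c2,4),round(rad,4)
E
python3 - <<'E'
from hub import *
c=np.array([.508,.122])
for a in (-np.pi/2,0,np.pi/2):
    y=np.array([np.cos(a),np.sin(a)]); x=np.array([y[1]*-1,-y[0]*-1])
    manip.move_pose([*(c-.02*x),.32],down(a)); manip.hold(.3)
    p=wrist(); cv2.imwrite(f'pics/hub{a:.0f}.png',p['color'][...,::-1])
    print(a,ring(p,c,.128,.146))
    for m in place_of('hub_mouth',p)[:1]: print(m['confidence'],m['xy'],atz(p,m['xy'],.137).round(4))
for a,q in ((0,[.56,-.375,.30]),(0,[.48,-.375,.30])):
    manip.move_pose(q,down(a)); manip.hold(.3); p=wrist(); cv2.imwrite(f'pics/key{q[0]}.png',p['color'][...,::-1])
    for t in ('red_key','yellow_key'):
      for m in masks_of(t,p)[:1]:
        P=cloud(p,m['region']); P=P[(P[:,2]>.122)&(P[:,2]<.155)]
        print(t,m['confidence'],m['box'],len(P),np.median(P[:,2]).round(4),cv2.minAreaRect(P[:,:2].astype(np.float32)*1000))
    for t,z in (('red_key_grip',.13),('hole_a',.1)):
      for m in place_of(t,p)[:2]: print(t,m['confidence'],m['xy'],atz(p,m['xy'],z).round(4))
    for m in masks_of('key_stand',p)[:1]:
        P=cloud(p,m['region']); P=P[(P[:,2]>.09)&(P[:,2]<.108)]
        print('stand',m['confidence'],len(P),np.median(P[:,2]).round(4),cv2.minAreaRect(P[:,:2].astype(np.float32)*1000))
print(manip.get_state()['clock'])
a=cv2.hconcat([cv2.imread('pics/hub-2.png'),cv2.imread('pics/hub0.png')]);b=cv2.hconcat([cv2.imread('pics/key0.56.png'),cv2.imread('pics/key0.48.png')])
cv2.imwrite('pics/m1.png',cv2.resize(cv2.vconcat([a,b]),(800,600)))
E
```

```text
-1.5707963267948966 (1140, array([0.5063, 0.1229, 0.1358]), array([0.5059, 0.1234]), 0.0247)
0.9 [253.1, 147.4] [[0.5093 0.1227 0.137 ]]
0 (1163, array([0.5068, 0.1243, 0.1357]), array([0.5066, 0.1236]), 0.0249)
0.63 [251.7, 147.0] [[0.5065 0.1244 0.137 ]]
1.5707963267948966 (1166, array([0.5055, 0.1244, 0.1357]), array([0.5063, 0.1243]), 0.0248)
0.75 [253.7, 146.4] [[0.5057 0.1235 0.137 ]]
red_key 0.7 [235.4, 111.0, 269.3, 179.6] 979 0.138 ((558.7109985351562, -344.89013671875), (75.32430267333984, 16.551267623901367), 71.50956726074219)
yellow_key 0.83 [167.9, 102.7, 197.7, 169.4] 1074 0.1378 ((479.3335876464844, -338.624755859375), (73.2369155883789, 16.639270782470703), 81.55094146728516)
hole_a 0.72 [186.7, 132.8] [[ 0.4807 -0.3375  0.1   ]]
hole_a 0.67 [244.5, 138.7] [[ 0.5501 -0.3445  0.1   ]]
stand 0.91 4544 0.0995 ((518.70166015625, -342.4552917480469), (60.399208068847656, 157.98651123046875), 85.78217315673828)
red_key 0.72 [305.8, 110.8, 345.7, 178.2] 1090 0.1378 ((558.4156494140625, -344.9249267578125), (75.61312866210938, 16.69508171081543), 71.41195678710938)
yellow_key 0.77 [238.0, 102.9, 264.6, 173.4] 978 0.1381 ((478.9302978515625, -338.9048156738281), (74.410888671875, 16.51834487915039), 81.58316802978516)
red_key_grip 0.97 [320.8, 137.2] [[ 0.5556 -0.3395  0.13  ]]
hole_a 0.89 [253.2, 133.2] [[ 0.4809 -0.3382  0.1   ]]
hole_a 0.63 [315.4, 140.3] [[ 0.556  -0.3466  0.1   ]]
stand 0.81 4394 0.0995 ((518.53173828125, -342.2900390625), (59.96540451049805, 157.35337829589844), 85.80516815185547)
12.825
```

View pics/m1.png

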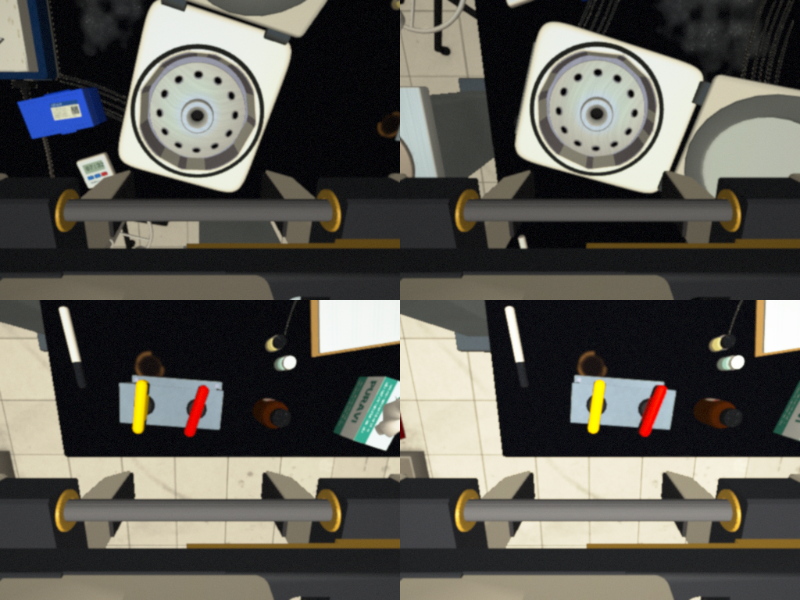

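```bash
python3 - <<'E'
from h import *
a=-.323; k=[.5586,-.3449]
fingers.set_gripper(.5)
manip.move_pose([*k,.19],down(a))
manip.movel([*k,.137],max_speed=.1)
fingers.set_gripper(0.0)
s=manip.get_state(); print(s['clock'],s['width']*92,s['finger_force'],s['tool_pos'],s['force'])
p=wrist(); cv2.imwrite('pics/grip.png',p['color'][...,::-1])
print(manip.movel([*k,.300],max_speed=.12,threshold=12))
manip.hold(.2);s=manip.get_state(); print(s['clock'],s['width']*92,s['finger_force'],s['tool_pos'],s['force'],s['moment'])
w=wrist(); q=capture('side')
cv2.imwrite('pics/m2.png',cv2.resize(cv2.hconcat([cv2.resize(p['color'],None,fx=.8,fy=.8),cv2.resize(w['color'],None,fx=.8,fy=.8)])[...,::-1],(800,300)))
cv2.imwrite('pics/side2.png',q['color'][...,::-1])
for m in place_of('red_key_tip',q)[:1]: print(m['confidence'],atz(q,m['xy'],.173).round(4))
for m in place_of('hole_a',q)[:2]: print(m['confidence'],atz(q,m['xy'],.1).round(4))
E
```

```text
15.875 0.30476862807725297 0.0 [ 0.55858691 -0.34488224  0.13697013] [ 0.37624555  0.28896053 -0.59023428]
False
17.6333 0.30788838895869586 0.0 [ 0.55850018 -0.34482003  0.2994775 ] [ 0.15217961 -0.59574898  0.1215303 ] [-0.02104085  0.11333781 -0.01845236]
0.84 [[ 0.443  -0.4958  0.173 ]]
0.82 [[ 0.481 -0.336  0.1  ]]
0.8 [[ 0.554  -0.3415  0.1   ]]
```

View pics/side2.png

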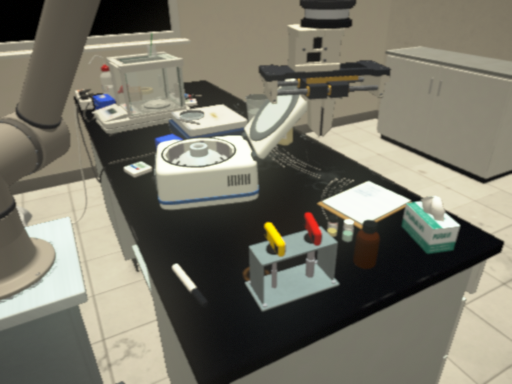

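View pics/m2.png

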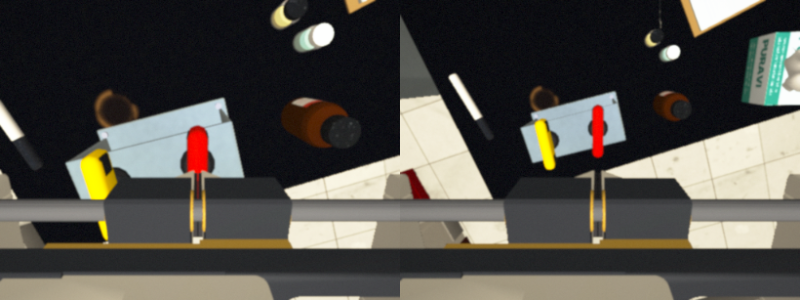

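```bash
python3 - <<'E'
from h import *
q=capture('side'); M=np.linalg.inv(T(q)); K=q['K']
for X in ([.5585,-.3449,.275],[.5585,-.3449,.293],[.5585,-.3449,.13],[.5586,-.3449,.10]):
    c=M[:3,:3]@X+M[:3,3]; print(X,K[0][0]*c[0]/-c[2]+K[0][2], K[1][1]*c[1]/c[2]+K[1][2])
print(manip.get_state()['eef_rot'],R.from_rotvec(manip.get_state()['eef_rot']).as_matrix().round(3).tolist())
E
```

```text
[0.5585, -0.3449, 0.275] 316.7545335868805 155.07623504115068
[0.5585, -0.3449, 0.293] 317.39015368631476 145.21316568682175
[0.5585, -0.3449, 0.13] 312.1822399680855 226.02561047887497
[0.5586, -0.3449, 0.1] 311.38582964980026 239.03574148609135
[-2.54968029e+00 -1.83528800e+00  2.02550680e-05] [[0.317, 0.948, -0.0], [0.948, -0.317, 0.0], [0.0, -0.0, -1.0]]
```

```bash
python3 - <<'E'
from h import *
q=capture('side'); w=wrist()
P=cloud(q,np.ones((384,512),bool)); c=[.5585,-.3449]
m=(np.hypot(*(P[:,:2]-c).T)<.12)&(P[:,2]>.18); P=P[m]
for lo in np.arange(.18,.45,.02):
    A=P[(P[:,2]>=lo)&(P[:,2]<lo+.02)]
    if len(A): print(round(lo,2),len(A),A.min(0).round(3),A.max(0).round(3))
P=cloud(w,np.ones((384,512),bool)); P=(P-w['W'][:3,3])@w['W'][:3,:3]
m=(P[:,2]<.1)&(abs(P[:,1])<.03)
for lo in np.arange(-.1,.1,.015):
    A=P[m&(P[:,2]>=lo)&(P[:,2]<lo+.015)]
    if len(A): print('tool',round(lo,3),len(A),A.min(0).round(3),A.max(0).round(3))
E
```

```text
0.3 34 [ 0.547 -0.357  0.313] [ 0.563 -0.351  0.32 ]
0.32 255 [ 0.539 -0.361  0.32 ] [ 0.572 -0.33   0.34 ]
0.34 315 [ 0.537 -0.361  0.34 ] [ 0.573 -0.33   0.36 ]
0.36 318 [ 0.466 -0.402  0.36 ] [ 0.634 -0.287  0.38 ]
0.38 1420 [ 0.464 -0.406  0.38 ] [ 0.645 -0.287  0.4  ]
0.4 1548 [ 0.459 -0.409  0.4  ] [ 0.64  -0.284  0.42 ]
0.42 1373 [ 0.458 -0.407  0.42 ] [ 0.656 -0.284  0.44 ]
0.44 762 [ 0.505 -0.372  0.44 ] [ 0.569 -0.309  0.46 ]
tool -0.1 5909 [ 0.015 -0.03  -0.1  ] [ 0.038  0.03  -0.085]
tool -0.085 552 [ 0.006 -0.03  -0.085] [ 0.037  0.03  -0.08 ]
tool -0.07 253 [-0.009 -0.003 -0.07 ] [ 0.002  0.002 -0.056]
tool -0.055 117 [ 0.009 -0.003 -0.05 ] [ 0.012  0.003 -0.04 ]
tool -0.04 208 [ 0.009 -0.009 -0.04 ] [ 0.012  0.004 -0.025]
tool -0.025 367 [ 0.009 -0.016 -0.025] [ 0.012  0.016 -0.011]
```

```bash
python3 - <<'E'
from h import *
a=-.323; k=[.5586,-.3449]
fingers.set_gripper(.5)
manip.movel([*k,.13],max_speed=.15,threshold=8)
print(manip.movel([*k,.100],max_speed=.05,threshold=6))
fingers.set_gripper(0.0)
s=manip.get_state(); print(s['clock'],s['width']*92,s['finger_force'],s['tool_pos'],s['force'])
if s['width']*92>10:
    print(manip.movel([*k,.27],max_speed=.12,threshold=12))
    manip.hold(.2);s=manip.get_state(); print(s['clock'],s['width']*92,s['finger_force'],s['tool_pos'],s['force'],s['moment'])
w=wrist(); q=capture('side')
cv2.imwrite('pics/m3.png',cv2.hconcat([cv2.resize(w['color'],(400,300)),cv2.resize(q['color'],(400,300))])[...,::-1])
for m in place_of('red_key_tip',q)[:1]: print(m['confidence'],m['xy'],atz(q,m['xy'],.18).round(4))
for m in masks_of('red_key',q)[:1]:
    P=cloud(q,m['region']); print(m['box'],P.min(0).round(3),P.max(0).round(3))
for m in place_of('hole_a',q)[:2]: print(m['confidence'],atz(q,m['xy'],.1).round(4))
E
```

```text
False
21.4917 16.05782334091559 29.999622702598572 [ 0.5586166  -0.3449209   0.10015923] [-0.21704592  1.17607881  1.11641818]
False
23.2583 15.656538569591987 29.998867213726044 [ 0.55851438 -0.34481206  0.26951384] [ 0.95005888  0.0130033  -2.58464411] [-0.07963441  0.07138138 -0.01336939]
0.75 [313.9, 203.9] [[ 0.5573 -0.3473  0.18  ]]
[309.0, 131.5, 330.2, 205.4] [ 0.54  -0.382 -0.001] [0.929 0.17  0.311]
0.83 [[ 0.5557 -0.3494  0.1   ]]
0.68 [[ 0.4831 -0.3365  0.1   ]]
```

View pics/m3.png

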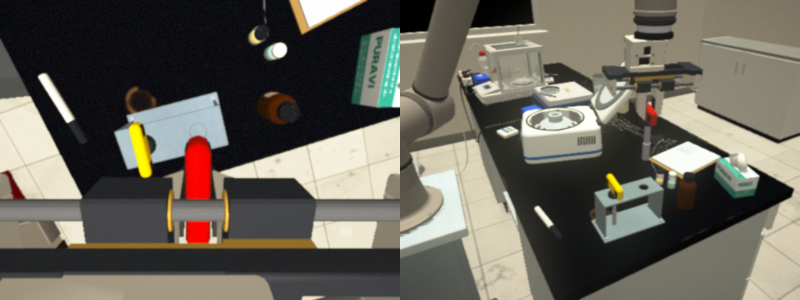

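```bash
cat >> h.py <<'E'
def st(tag=''):
    s=manip.get_state(); print(tag,'t%.1f'%s['clock'],'p',np.round(s['tool_pos'],4),'F',np.round(s['force'],1),'Mz %.3f'%s['moment'][2],'w %.1f'%(s['width']*92)); return s
E
python3 - <<'E'
from h import *
a=-.323; h=[.5062,.1238]
manip.move_pose([*h,.285],down(a)); 
manip.movel([*h,.232],max_speed=.1,threshold=8); manip.hold(.1); st('mouth')
print(manip.movel([*h,.198],max_speed=.025,threshold=4)); s=st('contact'); print(s['moment'])
w=wrist(); cv2.imwrite('pics/w5.png',w['color'][...,::-1])
E
```

```text
mouth t26.0 p [0.5068 0.1238 0.2328] F [-0.4 -0.4 -1.7] Mz 0.008 w 15.8
True
contact t27.1 p [0.5061 0.1237 0.2001] F [ 1.8 -1.  -0.9] Mz -0.005 w 15.7
[-0.05591431 -0.34312105 -0.00549523]
```

```bash
python3 - <<'E'
from h import *
a=-.323; h=[.5062,.1238]; z=.2001
for i in range(7):
    # light push
    r=manip.movel([*h,z-.003],max_speed=.015,rotation=down(a),threshold=4); s=st('push %s a%.2f'%(r,a))
    z=s['tool_pos'][2]
    if z<.196: break
    a-=.1
    r=manip.movel([*h,z],max_speed=.05,rotation=down(a)); s=st('  rot %s'%r)
E
```

```text
push True a-0.32 t27.4 p [0.5063 0.1238 0.1988] F [-0.6 -1.   0.5] Mz -0.039 w 16.1
  rot False t27.7 p [0.5062 0.1238 0.1987] F [ 2.3 -0.3 -0.4] Mz -0.123 w 16.0
push True a-0.42 t27.9 p [0.5063 0.1238 0.1976] F [ 0.4 -1.6  1.8] Mz -0.034 w 15.5
  rot False t28.1 p [0.5062 0.1238 0.1975] F [ 0.9 -0.2  0.1] Mz -0.072 w 15.8
push True a-0.52 t28.3 p [0.5063 0.1237 0.196 ] F [ 0.6 -0.4  0.4] Mz -0.056 w 16.1
```

```bash
python3 - <<'E'
from h import *
a=-.523; h=[.5062,.1238]; z=.196
for i in range(4):
    a+=.04
    manip.movel([*h,z],max_speed=.05,rotation=down(a)); st('rot a%.2f'%a)
    r=manip.movel([*h,.188],max_speed=.02,threshold=6); manip.hold(.05); s=st('push %s'%r); z=s['tool_pos'][2]
    if z<.1895: break
E
```

```text
rot a-0.48 t28.6 p [0.5063 0.1238 0.1959] F [0.4 0.5 0.5] Mz -0.010 w 16.0
push True t28.8 p [0.5064 0.1238 0.1955] F [-0.5  0.6  2.5] Mz -0.043 w 15.8
rot a-0.44 t29.1 p [0.5063 0.1238 0.1955] F [ 0.5 -0.2  2.3] Mz -0.019 w 15.8
push True t29.3 p [0.5064 0.1238 0.1949] F [-0.   0.5  3.3] Mz -0.052 w 16.1
rot a-0.40 t29.6 p [0.5063 0.1238 0.1949] F [-0.5 -0.8  2.2] Mz -0.012 w 15.7
push True t29.9 p [0.5063 0.1238 0.1943] F [-0.3 -0.6  3.6] Mz 0.014 w 15.6
rot a-0.36 t30.1 p [0.5063 0.1238 0.1943] F [-0.3 -0.6  2.6] Mz 0.032 w 16.0
push True t30.4 p [0.5063 0.1238 0.1935] F [-1.3  0.   2.1] Mz -0.067 w 15.8
```

```bash
python3 - <<'E'
from h import *
w=wrist(); c=w['color'].astype(int); red=(c[...,0]>150)&(c[...,1]<70)&(c[...,2]<70)
P=cloud(w,red); t=(P-w['W'][:3,3])@w['W'][:3,:3]
m=(abs(t[:,1])<.012)&(t[:,0]>0.01)&(t[:,0]<.05)
t=t[m]; print(m.sum(),np.percentile(t[:,2],[2,10,50,90,98]).round(4), t[:,0].min(),t[:,0].max())
b=np.round(t[:,0],2)
for x in np.unique(b): A=t[b==x]; print(x,np.median(A,0).round(4), np.percentile(A[:,2],10).round(4))
old=cv2.imread('pics/grip.png')
w5=cv2.imread('pics/w5.png')[100:320,130:380]; n=w['color'][100:320,130:380,::-1]
cv2.imwrite('pics/cmp.png',cv2.resize(cv2.hconcat([w5,n]),(800,352)))
st()
E
```

```text
1572 [-0.0403 -0.0394 -0.0381 -0.0361 -0.0349] 0.010012988828644459 0.03720901509149265
0.01 [ 0.0125 -0.0003 -0.0383] -0.0394
0.02 [ 0.0202 -0.0003 -0.0383] -0.0397
0.03 [ 0.0301 -0.0003 -0.038 ] -0.0393
0.04 [ 0.0357 -0.0003 -0.0359] -0.0373
 t30.4 p [0.5063 0.1238 0.1935] F [-0.1 -0.3  2.3] Mz -0.048 w 15.7
```

View pics/cmp.png

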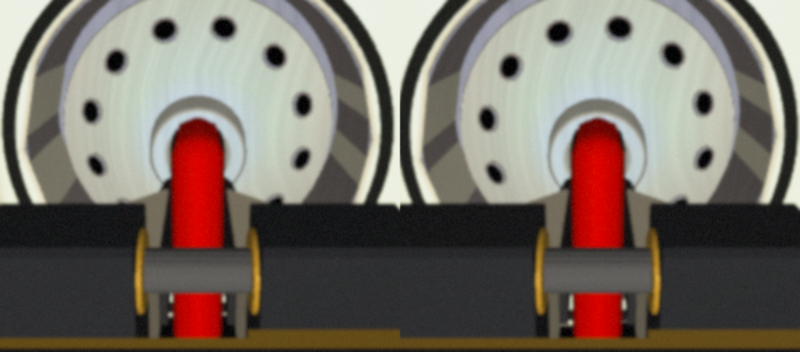

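```bash
python3 - <<'E'
from h import *
h=[.5062,.1238]; a=-.363
for da in (0,-.03,-.06,.03,.06):
    if da: manip.movel([*h,manip.get_state()['tool_pos'][2]],max_speed=.05,rotation=down(a+da)); st('rot %.2f'%da)
    r=manip.movel([*h,.1865],max_speed=.015,threshold=9); s=st('push %s'%r); manip.hold(.1); s=st(' held')
    if s['tool_pos'][2]<.190: break
E
```

```text
push True t30.7 p [0.5063 0.1238 0.1929] F [-0.5  0.1  3.3] Mz -0.053 w 15.8
 held t30.8 p [0.5064 0.1238 0.1929] F [-1.  -0.5  3.9] Mz -0.084 w 16.1
rot -0.03 t31.0 p [0.5063 0.1238 0.1928] F [ 0.4 -1.2  2.5] Mz 0.035 w 15.9
push True t31.4 p [0.5063 0.1238 0.189 ] F [-1.5  0.9  5.6] Mz -0.020 w 16.2
 held t31.5 p [0.5064 0.1238 0.1889] F [-0.6  0.3  4.6] Mz -0.085 w 15.7
```

```bash
python3 - <<'E'
from h import *
h=[.5062,.1238]; a=-.393; z=manip.get_state()['tool_pos'][2]-.0002
manip.hold(.15); hi=0
for i in range(11):
    a-=.09
    manip.movel([*h,z],max_speed=.05,rotation=down(a)); 
    m=[]
    for _ in range(3): manip.hold(.02); m.append(manip.get_state()['moment'][2])
    st('a%.2f %.3f'%(a,np.mean(m)))
    if abs(np.mean(m))>.17: hi+=1
    if hi>=2: break
E
```

```text
a-0.48 -0.049 t31.9 p [0.5064 0.1238 0.189 ] F [-0.2 -0.3  4.2] Mz -0.024 w 15.5
a-0.57 -0.018 t32.2 p [0.5064 0.1238 0.189 ] F [-0.  -0.1  5.6] Mz -0.013 w 16.0
a-0.66 -0.029 t32.5 p [0.5064 0.1237 0.189 ] F [ 0.1 -1.1  5.3] Mz -0.032 w 16.1
a-0.75 -0.075 t32.8 p [0.5065 0.1237 0.189 ] F [ 0.5 -0.3  4.3] Mz -0.036 w 15.9
a-0.84 -0.077 t33.1 p [0.5065 0.1237 0.189 ] F [ 0.2 -0.4  5.9] Mz -0.026 w 15.8
a-0.93 -0.052 t33.4 p [0.5065 0.1236 0.189 ] F [0.2 0.1 5.8] Mz -0.064 w 15.8
a-1.02 -0.047 t33.7 p [0.5065 0.1236 0.189 ] F [ 0.1 -1.9  5.5] Mz -0.031 w 16.0
a-1.11 -0.087 t34.0 p [0.5066 0.1235 0.189 ] F [ 1.6 -1.   4.5] Mz -0.071 w 15.8
a-1.20 -0.054 t34.3 p [0.5066 0.1235 0.189 ] F [-0.  -0.2  5.8] Mz -0.073 w 15.6
a-1.29 -0.080 t34.6 p [0.5066 0.1235 0.189 ] F [-0.5 -1.6  5.2] Mz -0.084 w 15.7
a-1.38 -0.088 t34.9 p [0.5066 0.1234 0.189 ] F [ 0.4 -1.9  4.9] Mz -0.091 w 16.0
```

```bash
cat >> h.py <<'E'
def handle(w):  # handle yaw deviation (rad) in tool frame, from points ahead of fingers
    c=w['color'].astype(int); red=(c[...,0]>110)&(c[...,1]<60)&(c[...,2]<60)
    P=cloud(w,red); t=(P-w['W'][:3,3])@w['W'][:3,:3]
    t=t[(abs(t[:,1])<.03)&(t[:,0]>0.008)&(t[:,0]<.034)&(t[:,2]<-.03)]
    return len(t),np.polyfit(t[:,0],t[:,1],1),np.median(t[:,2])
E
python3 - <<'E'
from h import *
w=wrist(); print(handle(w)); cv2.imwrite('pics/w6.png',cv2.resize(w['color'][100:340,130:380,::-1],(500,480)))
E
```

```text
(1691, array([ 0.00140533, -0.00083143]), np.float64(-0.03805580494525918))
```

View pics/w6.png

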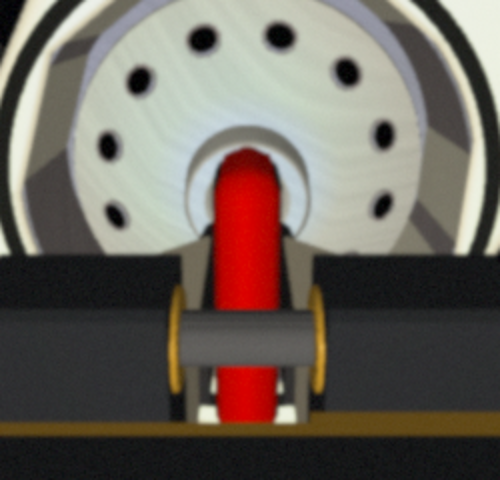

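```bash
python3 - <<'E'
from h import *
h=[.5062,.1238]; a=-1.383; z=.1886
for i in range(5):
    a-=.06
    manip.movel([*h,z],max_speed=.05,rotation=down(a)); 
    m=[]
    for _ in range(4): manip.hold(.02); m.append(manip.get_state()['moment'][2])
    s=st('a%.2f %.3f'%(a,np.mean(m))); print(np.round(s['moment'],2),s['joint_efforts'][5].round(3),s['joints'][5].round(3))
    if abs(np.mean(m))>.17: break
w=wrist(); print(handle(w))
E
```

```text
a-1.44 0.161 t35.3 p [0.5066 0.1234 0.189 ] F [ 0.5 -1.9  5.4] Mz 0.132 w 15.6
[-0.54  0.12  0.13] 0.196 1.53
a-1.50 0.332 t35.6 p [0.5066 0.1234 0.189 ] F [-0.6 -2.6  5.6] Mz 0.311 w 16.2
[-0.59  0.18  0.31] 0.33 1.59
(1700, array([-0.01084705, -0.00074664]), np.float64(-0.038052994592180756))
```

```bash
python3 - <<'E'
from h import *
h=[.5062,.1238]; a=-1.503; z=.1886
for i in range(4):
    a+=.035
    manip.movel([*h,z],max_speed=.05,rotation=down(a)); 
    m=[];e=[]
    for _ in range(4): manip.hold(.02); s=manip.get_state(); m.append(s['moment'][2]); e.append(s['joint_efforts'][5])
    print('a%.3f Mz %.3f eff %.3f'%(a,np.mean(m),np.mean(e)),s['tool_pos'].round(4),s['clock'],s['joints'][5].round(3))
E
```

```text
a-1.468 Mz 0.048 eff -0.010 [0.5066 0.1234 0.189 ] 35.9917 1.555
a-1.433 Mz 0.029 eff 0.008 [0.5066 0.1234 0.189 ] 36.3083 1.52
a-1.398 Mz -0.022 eff -0.029 [0.5066 0.1234 0.189 ] 36.625 1.485
a-1.363 Mz 0.019 eff -0.024 [0.5066 0.1234 0.189 ] 36.9417 1.45
```

```bash
python3 - <<'E'
from h import *
h=[.5062,.1238]; z=.1888
def rot(a):
    manip.movel([*h,z],max_speed=.05,rotation=down(a)); m=[];e=[]
    for _ in range(4): manip.hold(.02); s=manip.get_state(); m.append(s['moment'][2]); e.append(s['joint_efforts'][5])
    print('a%.3f Mz %.3f eff %.3f'%(a,np.mean(m),np.mean(e)),s['tool_pos'].round(4),s['clock']); return np.mean(e)
for a in (-1.43,-1.465,-1.5,-1.52,-1.54):
    if rot(a)>.35: break
b=a
for d in (.04,.07,.10): rot(b+d)
print(handle(wrist()))
print(manip.movel([*h,.2],max_speed=.03,threshold=12)); st()
E
```

```text
a-1.430 Mz 0.112 eff 0.118 [0.5065 0.1234 0.189 ] 37.2583
a-1.465 Mz 0.274 eff 0.283 [0.5065 0.1235 0.189 ] 37.575
a-1.500 Mz 0.342 eff 0.350 [0.5065 0.1235 0.189 ] 37.8917
a-1.460 Mz 0.031 eff 0.018 [0.5065 0.1234 0.189 ] 38.2083
a-1.430 Mz -0.031 eff -0.037 [0.5065 0.1234 0.189 ] 38.525
a-1.400 Mz -0.014 eff -0.027 [0.5066 0.1235 0.189 ] 38.8417
(1686, array([-0.00241118, -0.00078115]), np.float64(-0.0380756673607515))
True
 t39.1 p [0.5063 0.1233 0.1892] F [0.7 0.6 1.2] Mz 0.108 w 15.8
```

```bash
python3 - <<'E'
from h import *
h=[.5063,.1234]
for i in range(4):
    r=manip.movel([*h,.24],max_speed=.04,threshold=20); s=st(r)
    if not r: break
E
```

```text
False t40.5 p [0.5062 0.1234 0.2397] F [ 0.   0.5 -1.6] Mz 0.011 w 16.0
```

```bash
python3 - <<'E'
from h import *
a=-.323; k=[.5586,-.3449]
manip.movel([.5063,.1234,.285],max_speed=.15)
manip.move_pose([*k,.28],down(a)); manip.hold(.1)
print(handle(wrist())); q=capture('side')
for m in place_of('red_key_tip',q)[:1]: print('tip',m['confidence'],m['xy'],atz(q,m['xy'],.19).round(4))
for m in place_of('hole_a',q)[:2]: print(m['confidence'],atz(q,m['xy'],.1).round(4))
manip.movel([*k,.2],max_speed=.12,threshold=12); manip.hold(.1)
r=manip.movel([*k,.112],max_speed=.05,threshold=8); st(r)
q=capture('side'); cv2.imwrite('pics/s7.png',cv2.resize(q['color'][120:320,220:420,::-1],(500,500)))
E
```

```text
(1744, array([ 0.00298007, -0.00026173]), np.float64(-0.038074640251636226))
tip 0.77 [312.2, 196.3] [[ 0.5601 -0.3371  0.19  ]]
0.86 [[ 0.4823 -0.3392  0.1   ]]
0.77 [[ 0.5584 -0.3446  0.1   ]]
False t45.8 p [ 0.5587 -0.345   0.1123] F [-0.1  0.1 -1.3] Mz 0.032 w 15.8
```

View pics/s7.png

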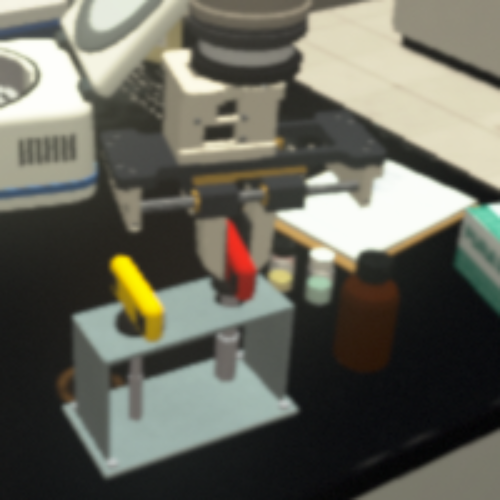

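The crop shows the shank through its hole, about 12 mm above seating (collar near 228,290), with the yellow key undisturbed.

```bash
python3 - <<'E'
from h import *
k=[.5586,-.3449]
r=manip.movel([*k,.0998],max_speed=.02,threshold=5); s=st(r)
if s['tool_pos'][2]<.1025:
    fingers.set_gripper(.4); st('open')
    manip.movel([*k,.15],max_speed=.06,threshold=10); manip.movel([*k,.30],max_speed=.15)
    manip.hold(.5); st('up'); q=capture('side'); cv2.imwrite('pics/s8.png',cv2.resize(q['color'][100:320,200:420,::-1],(500,500)))
    w=wrist(); c=w['color'].astype(int); P=cloud(w,(c[...,0]>110)&(c[...,1]<60)&(c[...,2]<60)); P=P[(P[:,2]>.122)&(P[:,2]<.155)&(np.hypot(*(P[:,:2]-k).T)<.06)]; print(len(P),np.median(P,0).round(4),cv2.minAreaRect(P[:,:2].astype(np.float32)*1000))
E
```

```text
True t46.4 p [ 0.5584 -0.3447  0.1002] F [0.9 0.5 5.9] Mz 0.004 w 15.8
open t47.0 p [ 0.5578 -0.3442  0.0989] F [ 0.4 -0.7 -0.5] Mz -0.052 w 37.0
up t49.7 p [ 0.5586 -0.3449  0.2999] F [ 0.5 -0.4  0.2] Mz -0.006 w 36.9
834 [ 0.559  -0.3422  0.1381] ((558.9219360351562, -343.80523681640625), (73.76233673095703, 15.053418159484863), 71.25929260253906)
```

View pics/s8.png

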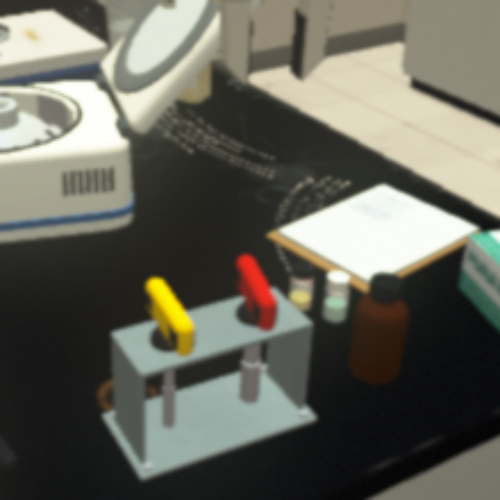

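The red key hangs upright in its hole, with its collar on the plate at about (257,320). The yellow key, vials and bottle stand where they were, and the gripper is clear.

```bash
python3 -c "
from h import *
print(order.close_job())"
```

```text
the job is handed in; nothing more can be done
None
```

The job is handed in but its verdict was not shown: by the measurements the key seated, the screw came up hard on its stop twice (about 0.33 N m, above the suggested 0.15–0.25), and the key hangs upright in its original hole; the real fingertips sit about 37 mm higher than specified, so the first grasp closed on air and I corrected for it.

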